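# Pair the parts trays with their crimp stations

### The job

Take the grey lid off the covered tray and lay it flat on the middle of the black rubber pad, without dropping it. Slide each of the two trays along the bench, without lifting it, to the crimp station of its own colour, so that one long side lies square and snug against the station's coloured front bar, with the ends of the tray and bar in line. Leave everything else where it is.

Things in the scene. Friction and masses are not known exactly. Their poses are not given: they have to be found in the camera images.
- tray_blue: white open tray with blue floor and blue end patches, loose on the bench, about 0.25 kg. Outside 86 mm (x) by 136 mm (y, the long side) by 40 mm high; walls and floor 5 mm thick; empty. At the start the lid lies on it. Origin: centre of its underside; z up. Either long side may face the station
- tray_orange: white open tray with orange floor and orange end patches, loose on the bench, about 0.25 kg. Outside 86 mm (x) by 136 mm (y, the long side) by 40 mm high; walls and floor 5 mm thick; empty. Origin: centre of its underside; z up. Either long side may face the station
- lid: loose grey lid on the blue tray, 0.09 kg: plate 86 (x) by 136 mm (y), 4 thick; under it a 70 by 120 mm plug, 4 deep, sits in the tray's mouth with 3 mm play. On top a black handle bar, 50 mm along x, 18 thick along y, from 8 to 36 mm above the origin. Origin: centre of the plug's underside (36 mm above the bench while on the tray); z up
- lid_pad: black rubber pad fixed flat on the bench at the left or right, 150 mm (x) by 130 mm (y), 4 mm thick; origin at the centre of its underside
- station_blue: fixed blue crimp station. Front: blue bar 136 mm wide (y), 30 deep (x), 30 high. Behind it a black base 100 mm wide, 24 high, to x = 160 mm; on that a dark frame with blue cap from x = 85 to 151 mm, 123 mm high. Origin: middle of the bar's front face at bench level; x points into the station, away from the robot, y along the bar
- station_orange: fixed orange crimp station. Front: orange bar 136 mm wide (y), 30 deep (x), 30 high. Behind it a black base 100 mm wide, 24 high, to x = 160 mm; on that a dark frame with orange cap from x = 85 to 151 mm, 123 mm high. Origin: middle of the bar's front face at bench level; x points into the station, away from the robot, y along the bar
- station_green: fixed green crimp station. Front: green bar 136 mm wide (y), 30 deep (x), 30 high. Behind it a black base 100 mm wide, 24 high, to x = 160 mm; on that a dark frame with green cap from x = 85 to 151 mm, 123 mm high. Origin: middle of the bar's front face at bench level; x points into the station, away from the robot, y along the bar. No tray belongs to it
- scrap_box: grey open scrap box, fixed on the bench on the other side from the pad, 140 by 110 mm, 45 mm high; origin at the centre of its underside
- oil_bottle: small upright oil bottle, 40 mm across, 100 mm tall, yellow label, red cap, standing between two stations; origin at the centre of its underside
- wrench: steel wrench, 130 mm long, lying between two stations; origin under its middle
- reel: yellow reel with a brass core lying flat, 100 mm across, 24 mm thick; origin at the centre of its underside
- screwdriver: screwdriver lying on the bench, 170 mm long; origin under its middle
- marker: white marker pen with a red cap, 130 mm long, 16 mm thick, lying near the robot; origin under its middle
Mind the look-alikes: they are no part of the job. Leave any red look-alike of the lid alone.

How it is judged:
By the outcome, as a careful person would: the job done as asked, in the order asked, and still so for the second after the job is handed in, with the robot touching nothing.
It also fails if it takes over 72 s, if anything falls off the work surface, if the arm or the gripper's body presses on something with over 40 N, if the wrist force passes 120 N, or if a joint passes its speed limit or range.

### The arm

A 6-joint arm with a two-finger parallel gripper is mounted at the origin on the work surface. World frame = base frame: x ahead of the robot, y to its left, z up, the work surface at z = 0. Lengths are in m, angles in rad, forces in N, time in s.
With the tool pointing down it reaches from about 0.25 to 0.775 m from the base axis. Payload 4 kg.
Tool frame: the origin (TCP) lies on the mounting face of the last link; the fingertips stand tcp_to_tips ahead of it and the grasp point (between the pads) lies 155 mm ahead of it (tcp_to_tips is the distance from the TCP to the fingertips, in m); z points along the fingers, y is the line along which they close (so a half turn about z gives the same grasp; the last joint's range is limited). The gripper opens to 85 mm and grips with 20 to 120 N. Pads are 22 mm wide; open, the fingers measure 114 mm over their backs; the gripper's body (76 mm by 85 mm) begins 54 mm behind the grasp point. The pads swing forward as they close: fully open they stand 13 mm farther back than shut.
Start: joints at [1.16, 0.087, 1.371, -0, 1.684, -0.103], TCP at [0.167, 0.524, 0.405] pointing down, gripper open.
Joint ranges: [-3.1, 3.1], [-0.76, 2.03], [0.27, 2.55], [-1.08, 4.22], [0.17, 2.65], [-2.57, 2.57]. Speed limits (rad/s): [2.79, 2.79, 3.14, 3.14, 3.14, 3.14].

### API

Orientations are given as a 3x3 rotation matrix whose columns are the frame's x, y, z axes.
In Python, from plant import * gives the robot as it stands. The module is installed in compiled form; this text tells all that it offers.
- The arm moves only by the tool step_arm, never from a script. Its arguments are lists of equal length, an entry for each row: "offset": the shift along the world's x, y, z in cm, a list of three; "roll": the turn about the world's z in rad. In form: {"offset": [[tx, ty, tz], ...], "roll": [roll, ...]}. A call has 1 to 5 rows; each row shifts and turns the commanded pose from where the row before left it; what a row does not reach is not made up. A row lasts 1/8 s, in which the tool goes at most 62.5 mm and 10.7 degrees, less where a joint would pass 70% of its speed; a pose out of reach is approached as far as the arm can. A call is refused whole if a number of a shift passes 6.25 or a number of a turn 0.188, either way. A call with a gripper value outside its range is refused whole. "fingers" is the opening, from 0 (shut) to 1 (fully open), set as the call begins (left out, the last holds). The fingers move at their own pace and stop on an object; "squeeze" is the grip in N (left out, the last holds). Time passes only in rows, so rows that do not move let the fingers close. It gives the time, the measured TCP pose, the force, the opening and the grip force at its end, in the units of the state.
- sense(): the state, without advancing time (a new reading comes with each control period).
- capture(name): name is "scene" or "top"; returns a dict with "img" (420x560x3 uint8, red, green, blue), "K" (3x3 intrinsics, pixels), "position" and "orientation" of the camera in the world. Camera axes: x right, y down, z forward; pixel columns grow to the right and rows downward; lengths in m; the calibration is good to about 2 mm. A picture is of the moment at which its call begins. There is no depth.
- hand_in(): hands the job in; it is judged then, once.
Trained networks look in the newest picture that a camera, given by its name, has taken for a name from the list of things; names that differ only in an ending like _2 or _b are one class to them, and where a whole thing is asked for, a point or a joint stands for the part that bears it (a point fixed in the world has none). Each returns a list of dicts, best first, with "score" (0 to 1); they miss things now and then, are a little off and sometimes report something else, mostly with a low value. They report only what shows in the picture. A call takes as long as a camera call. They do not tell look-alikes from the thing itself.
- spot_in(camera, thing): "centre" ([column, row] in pixels, amid what is visible of it).
- regions_of(camera, thing): "mask" (420x560 bool, what is visible of it) and "centre" ([column, row] in pixels, amid what is visible of it).
- mark_of(camera, thing): "centre" ([column, row] in pixels: a listed point, or the origin of a listed thing).
The state is a dict: "time_s": time; "joint_positions": joint angles; "joint_vel": joint speeds; "joint_torque": joint torques, N m; "ee_pos": TCP position; "orientation": TCP orientation; "wrist_force": force on the tool from outside, world axes, zero at the start; "moment": the same for the moment, N m; "gripper_width": opening from 0.0 (shut) to 1.0 (fully open); "grasp_force": force on a finger pad.
Only numpy, scipy, OpenCV 4.12 (cv2) and the standard library are available. Lean on these libraries where they do the work, as an engineer would, in place of code of your own. Each camera call takes 0.05 s, during which the arm holds its last target. There are 200 camera calls.

## Working session

There is one attempt and no reset: what is moved stays moved. The work goes in short steps, Python scripts to look and compute and a tool call to move; the robot and the scene stay as the last step left them, time stands still between calls to the robot, and variables do not carry over. Pictures are saved under pics/ and viewed, at most 10 in all, crops included, and the job is handed in when it is done.

Besides the shell and the picture viewer there is one more tool, called as name(argument=value, ...), one argument or row to a line, values as JSON. step_arm: Moves the arm, as the interface text tells. Its arguments: {"type":"object","properties":{"offset":{"type":"array","items":{"type":"array","items":{"type":"number"}}},"roll":{"type":"array","items":{"type":"number"}},"fingers":{"type":"number"},"squeeze":{"type":"number"}},"required":["offset","roll"]}

```bash
mkdir -p pics
cat > h.py <<'E'
from plant import *
import numpy as np, cv2
def ray(c,px):
    d=np.linalg.inv(c["K"])@np.array([px[0],px[1],1.0]); R=np.array(c["orientation"]); return np.array(c["position"]),R@d
def atz(c,px,z):
    p,d=ray(c,px); return p+d*(z-p[2])/d[2]
def proj(c,P):
    q=np.array(c["orientation"]).T@(np.array(P)-np.array(c["position"])); q=np.array(c["K"])@q; return q[:2]/q[2]
def tri(a,pa,b,pb):
    p,d=ray(a,pa);q,e=ray(b,pb); s=np.linalg.lstsq(np.c_[d,-e],q-p,rcond=None)[0]
    A,B=p+d*s[0],q+e*s[1]; return (A+B)/2,np.linalg.norm(A-B)
E
python3 - <<'E'
from h import *
s=sense();print(s)
C={}
for n in("scene","top"):
    C[n]=capture(n);cv2.imwrite(f"pics/{n}0.png",C[n]["img"][:,:,::-1]);print(n,C[n]["K"],C[n]["position"],C[n]["orientation"])
for t in "tray_blue tray_orange lid lid_pad station_blue station_orange station_green scrap_box oil_bottle wrench reel screwdriver marker".split():
    for n in C:
        print(t,n,[(np.round(m["centre"],1).tolist(),round(m["score"],2),atz(C[n],m["centre"],0.036 if t=="lid" else 0).round(3)[:2].tolist()) for m in mark_of(n,t)[:3]])
E
```

```text
{'time_s': 0.0, 'joint_positions': array([ 1.15989415e+00,  8.79926135e-02,  1.37228015e+00,  1.90146846e-05,
        1.68358924e+00, -1.03128998e-01]), 'joint_vel': array([-0.00123589, -0.0005939 , -0.00057836,  0.00115257,  0.00013237,
        0.00235154]), 'joint_torque': array([ 1.02852740e-03, -3.51858115e+01, -3.13280797e+01, -2.45421194e-05,
        1.05284527e-02,  4.13862054e-06]), 'ee_pos': array([0.16658921, 0.52405147, 0.40350498]), 'orientation': array([[-9.53011044e-01,  3.02934146e-01, -9.23781926e-04],
       [ 3.02935450e-01,  9.53008823e-01, -2.07290290e-03],
       [ 2.52419255e-04, -2.25534565e-03, -9.99997425e-01]]), 'wrist_force': array([ 0.29141328,  0.35847355, -0.4639613 ]), 'moment': array([-0.05259519, -0.02068123,  0.01293896]), 'grasp_force': 0.0, 'gripper_width': 0.9955269553482248}
scene [[468.00906838   0.         273.08542663]
 [  0.         468.00906838 215.52363109]
 [  0.           0.           1.        ]] [ 1.29387457 -0.0504994   0.97559518] [[ 0.06476372  0.77516037 -0.62843621]
 [ 0.99779324 -0.04106383  0.05217674]
 [ 0.01463934 -0.63042856 -
[... 1337 characters left out ...]
17.2, 250.6], 0.96, [0.424, -0.386])]
oil_bottle scene [([323.7, 312.5], 0.66, [0.797, 0.113])]
oil_bottle top [([222.8, 107.4], 0.69, [0.8, 0.123]), ([416.1, 250.5], 0.61, [0.424, -0.383])]
wrench scene [([224.7, 319.8], 0.61, [0.802, -0.114])]
wrench top [([314.2, 110.5], 0.57, [0.794, -0.12])]
reel scene [([424.5, 260.4], 0.75, [0.669, 0.385])]
reel top [([120.4, 155.2], 0.89, [0.668, 0.389])]
screwdriver scene [([102.6, 271.7], 0.88, [0.658, -0.41])]
screwdriver top [([422.7, 163.9], 0.77, [0.652, -0.406])]
marker scene [([304.0, 196.4], 0.52, [0.44, 0.105]), ([329.0, 162.7], 0.5, [0.311, 0.194]), ([269.5, 263.3], 0.5, [0.656, -0.004])]
marker top [([183.0, 299.1], 0.91, [0.298, 0.214])]
```

View pics/top0.png

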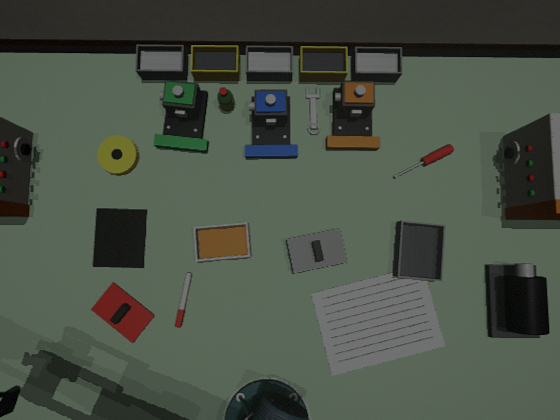

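View pics/scene0.png

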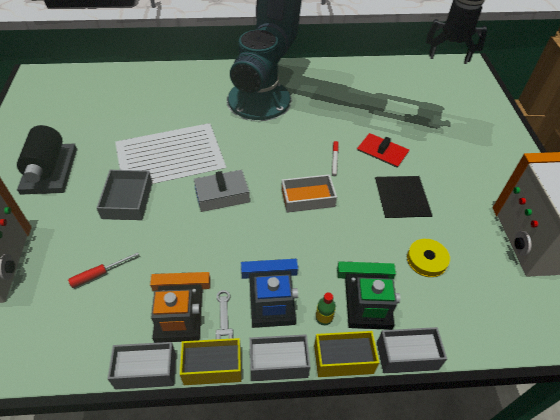

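Candidates for the lid are the grey lid on the tray at top (316,252) and scene (221,188), and the red look-alike at top (122,312) and scene (383,150). I'd also rule out the grey scrap box at top (418,250). I choose (316,252), grey with a black handle. Other top pixels: orange tray (221,242), pad (120,237), and the blue, orange and green stations' bars at (271,151), (353,142) and (181,143).

```bash
cat >> h.py <<'E'
from scipy.optimize import minimize
def box(p,dx,dy,z0,z1):
    x,y,a=p; R=np.array([[np.cos(a),-np.sin(a)],[np.sin(a),np.cos(a)]])
    x0,x1=dx
    return [np.r_[R@[u,v]+[x,y],z] for u in(x0,x1) for v in(-dy/2,dy/2) for z in(z0,z1)]
def fit(obs,p0,dx,dy,z0,z1):
    "obs: [(cam,mask)]; pose x,y,yaw maximising IoU of box silhouette"
    S=4
    M=[(c,cv2.resize(m.astype(np.uint8),None,fx=S,fy=S,interpolation=cv2.INTER_LINEAR if 0 else cv2.INTER_NEAREST)) for c,m in obs]
    def cost(p):
        t=0
        for c,m in M:
            h=cv2.convexHull(np.array([proj(c,P) for P in box(p,dx,dy,z0,z1)],np.float32))
            r=np.zeros_like(m); cv2.fillConvexPoly(r,np.round(((h+.5)*S-.5)*16).astype(np.int32),1,shift=4)
            t+=1-(r&m).sum()/max(1,(r|m).sum())
        return t/len(M)
    best=None
    p=np.array(p0,float)
    for k in range(2):
        d=[.01,.01,.12] if k==0 else [.003,.003,.03]
        r=minimize(cost,p,method="Nelder-Mead",options=dict(initial_simplex=np.array([p]+[p+np.eye(3)[i]*d[i] for i in range(3)]),xatol=1e-4,fatol=1e-4)); p=r.x
    return p,1-r.fun
def region(n,t,near):
    L=[r for r in regions_of(n,t) if np.hypot(*(np.array(r["centre"])-near))<25]
    return L[0]["mask"] if L else None
def cmask(img,hue,c,r=32,smin=90):
    H=cv2.cvtColor(img,cv2.COLOR_RGB2HSV).astype(int); d=abs(H[...,0]-hue); d=np.minimum(d,180-d)
    m=((d<10)&(H[...,1]>smin)&(H[...,2]>40)).astype(np.uint8)
    n,l,st,ce=cv2.connectedComponentsWithStats(m)
    i=1+np.argmin(np.hypot(*(ce[1:]-c).T)+1e3*(st[1:,4]<60)); return l==i
E
python3 - <<'E'
from h import *
import plant
print([x for x in dir(plant) if not x.startswith('_')],getattr(plant,'tcp_to_tips',None))
c={n:capture(n) for n in("scene","top")}
def both(t,nt,ns): return [(c[n],m) for n,q in(("top",nt),("scene",ns)) if (m:=region(n,t,q)) is not None]
def show(t,o,*a):
    for s in (o,)+tuple([x] for x in o if len(o)>1):
        p,i=fit(s,*a);print(t,len(s),p.round(4),round(i,3))
# tray+lid silhouette without handle: use blue tray+lid union minus handle -> open with box of height .044
lt=region("top","lid",(316,252));ls=region("scene","lid",(221,188))
print(lt is not None, ls is not None)
show("lid plate",[x for x in((c["top"],lt),) if x[1] is not None],[.42,-.12,.15],(-.043,.043),.136,.04,.044)
show("orange",both("tray_orange",(221,242),(308,194)),[.44,.12,.05],(-.043,.043),.136,0,.04)
show("pad",both("lid_pad",(120,237),(404,196)),[.46,.38,0],(-.075,.075),.13,0,.004)
for n,h,q,p in(("blue",112,(271,151),(.66,-.01,0)),("orange",13,(353,142),(.68,-.22,0))):
    m=cmask(c["top"]["img"],h,q);print(n,m.sum());show("bar "+n,[(c["top"],m)],p,(0,.03),.136,0,.03)
# handle height by triangulation
def dark(n,q):
    im=c[n]["img"];g=im.max(2);m=(g<55).astype(np.uint8);N,l,st,ce=cv2.connectedComponentsWithStats(m)
    i=1+np.argmin(np.hypot(*(ce[1:]-q).T)+1e3*(st[1:,4]<20));return ce[i],st[i]
a,sa=dark("top",(317,251));b,sb=dark("scene",(221,181));print(a,sa,b,sb,tri(c["top"],a,c["scene"],b))
for n in c:print([ (m["centre"],m["score"]) for m in mark_of(n,"lid")])
L=[mark_of(n,"lid") for n in("top","scene")]
print("lid origin tri",tri(c["top"],L[0][0]["centre"],c["scene"],[m for m in L[1] if m["centre"][0]<300][0]["centre"]))
im=c["top"]["img"][200:300,270:370];cv2.imwrite("pics/crop.png",cv2.resize(im,None,fx=5,fy=5)[:,:,::-1])
E
```

```text
['Unreachable', 'capture', 'hand_in', 'mark_of', 'regions_of', 'sense', 'spot_in', 'tcp_to_tips'] 0.1734
True True
lid plate 1 [ 0.4243 -0.1201  0.2151] 0.973
orange 2 [0.4446 0.1163 0.0949] 0.962
orange 1 [0.4445 0.1169 0.0935] 0.953
orange 1 [0.4443 0.1155 0.0968] 0.974
pad 2 [ 0.4533  0.3816 -0.0224] 0.963
pad 1 [ 0.4534  0.382  -0.019 ] 0.975
pad 1 [ 0.453   0.3807 -0.0276] 0.952
blue 662
bar blue 1 [ 0.6662 -0.0061  0.0087] 0.89
orange 649
bar orange 1 [ 0.6908 -0.2189  0.0069] 0.843
[317.07865169 250.57865169] [311 240  13  22 178] [220.41025641 181.23931624] [216 172  10  19 117] (array([ 0.42312235, -0.12176976,  0.05565485]), np.float64(0.0011068594310012967))
[([221.1, 184.8], 0.85), ([380.1, 150.3], 0.62)]
[([316.4, 249.9], 0.83), ([423.1, 165.4], 0.69), ([120.7, 314.9], 0.59)]
lid origin tri (array([ 0.42468794, -0.12106756,  0.04328174]), np.float64(0.0005681471950235342))
```

View pics/crop.png

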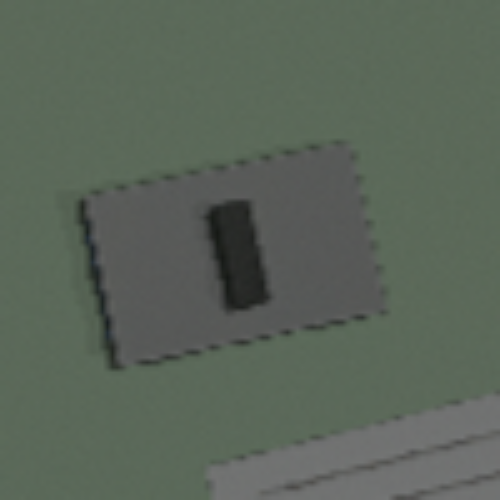

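The crop shows the grey lid with its black handle, centred near top pixel (317,251) and turned about 0.21 rad, so this is the right one. Going to it now.

step_arm(
  offset=[
    [2.15,-5.4,-1.1],
    [2.15,-5.4,-1.1],
    [2.15,-5.4,-1.1],
    [2.15,-5.4,-1.1],
    [2.15,-5.4,-1.1],
  ],
  roll=[0.044,0.044,0.044,0.044,0.044],
  fingers=0.6,
  squeeze=40,
)

```text
time_s: 2.62
ee_pos: [0.2743, 0.2525, 0.3497]
orientation: [[-0.996, 0.085, 0.001], [0.085, 0.996, 0.001], [-0.001, 0.001, -1.0]]
wrist_force: [1.2, -0.8, -0.2]
gripper_width: 0.602
grasp_force: 0.0
```

step_arm(
  offset=[
    [2.15,-5.4,-1.1],
    [2.15,-5.4,-1.1],
    [2.15,-5.4,-1.1],
    [2.15,-5.4,-1.1],
    [2.15,-5.4,-1.1],
  ],
  roll=[0.044,0.044,0.044,0.044,0.044],
)

```text
time_s: 3.25
ee_pos: [0.3819, -0.0178, 0.2949]
orientation: [[-0.991, -0.133, 0.002], [-0.133, 0.991, 0.0], [-0.002, -0.0, -1.0]]
wrist_force: [1.3, 0.3, -0.4]
gripper_width: 0.601
grasp_force: 0.0
```

step_arm(
  offset=[
    [2.15,-5.4,-1.1],
    [2.15,-5.1,-1.1],
    [0,0,0],
  ],
  roll=[0.044,0.04,0],
)

```text
time_s: 3.62
ee_pos: [0.4252, -0.1238, 0.2717]
orientation: [[-0.978, -0.209, -0.002], [-0.209, 0.978, 0.0], [0.002, 0.001, -1.0]]
wrist_force: [-0.2, -0.3, 0.4]
gripper_width: 0.601
grasp_force: 0.0
```

step_arm(
  offset=[
    [0,0.2,-2.5],
    [0,0,-2.0],
    [0,0,-0.5],
  ],
  roll=[0,0,0],
)

```text
time_s: 4.0
ee_pos: [0.4239, -0.1178, 0.2217]
orientation: [[-0.977, -0.215, -0.002], [-0.215, 0.977, 0.001], [0.002, 0.002, -1.0]]
wrist_force: [-0.7, -0.4, 0.7]
gripper_width: 0.603
grasp_force: 0.0
```

step_arm(
  offset=[
    [0,0,0],
    [0,0,0],
    [0,0,0],
    [0,0,0],
  ],
  roll=[0,0,0,0],
  fingers=0.0,
  squeeze=40,
)

```text
time_s: 4.5
ee_pos: [0.4252, -0.1189, 0.2241]
orientation: [[-0.977, -0.215, 0.002], [-0.215, 0.977, -0.001], [-0.002, -0.001, -1.0]]
wrist_force: [0.1, 0.7, 5.9]
gripper_width: 0.2
grasp_force: 40.1
```

step_arm(
  offset=[
    [0,0,0.4],
    [0,0,0.8],
    [0,0,1.5],
    [0,0,4],
    [0,0,4],
  ],
  roll=[0,0,0,0,0],
)

```text
time_s: 5.12
ee_pos: [0.4244, -0.1188, 0.3314]
orientation: [[-0.977, -0.214, -0.0], [-0.214, 0.977, 0.0], [0.0, 0.0, -1.0]]
wrist_force: [0.2, -1.3, -0.2]
gripper_width: 0.205
grasp_force: 39.2
```

Run:
```python
from h import *
s=sense();print(s["ee_pos"],s["wrist_force"],s["grasp_force"])
a,b=capture("scene")["img"],capture("top")["img"]
cv2.imwrite("pics/lift.png",np.hstack([cv2.resize(a[100:320,130:430],(400,293)),cv2.resize(b[100:320,130:430],(400,293))])[:,:,::-1])
```

```text
[ 0.42441304 -0.11875435  0.33136533] [ 0.21886481 -1.25242282 -0.23497626] 39.2328804731369
```

View pics/lift.png

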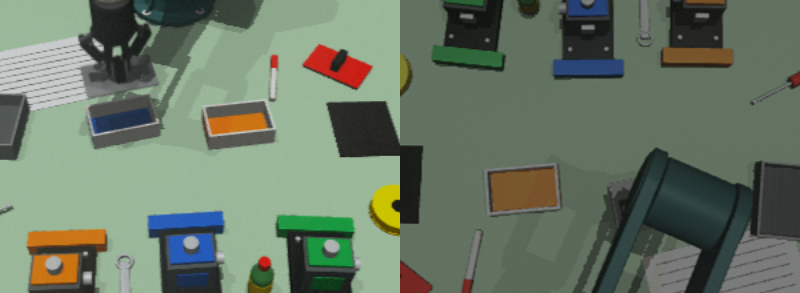

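The picture shows the lid lifted, with the blue tray left in place and nothing else moved. Now to the pad.

step_arm(
  offset=[
    [0.25,4.0,0],
    [0.25,4.2,0],
    [0.25,4.2,0],
    [0.25,4.2,0],
    [0.25,4.2,0],
  ],
  roll=[-0.15,-0.15,-0.15,-0.15,-0.15],
)

```text
time_s: 5.85
ee_pos: [0.4368, 0.0905, 0.3296]
orientation: [[-0.858, 0.513, -0.0], [0.513, 0.858, -0.0], [0.0, -0.0, -1.0]]
wrist_force: [0.1, -0.0, -0.9]
gripper_width: 0.198
grasp_force: 39.4
```

step_arm(
  offset=[
    [0.25,4.2,0],
    [0.25,4.2,0],
    [0.25,4.2,0],
    [0.25,4.2,0],
    [0.25,4.2,0],
  ],
  roll=[-0.15,-0.15,-0.15,-0.15,-0.15],
)

```text
time_s: 6.48
ee_pos: [0.4494, 0.3005, 0.3295]
orientation: [[-0.278, 0.96, -0.001], [0.96, 0.278, -0.001], [-0.0, -0.001, -1.0]]
wrist_force: [-0.1, -0.4, -1.4]
gripper_width: 0.201
grasp_force: 39.4
```

step_arm(
  offset=[
    [0.25,4.2,0],
    [0.15,4.0,-2],
    [0,0,-3],
    [0,0,-3],
    [0,0,0],
  ],
  roll=[-0.15,-0.15,0,0,0],
)

```text
time_s: 7.1
ee_pos: [0.4525, 0.3805, 0.246]
orientation: [[0.013, 1.0, -0.007], [1.0, -0.013, -0.005], [-0.005, -0.007, -1.0]]
wrist_force: [-0.8, 0.6, -0.3]
gripper_width: 0.196
grasp_force: 39.4
```

step_arm(
  offset=[
    [0.05,0.1,-2],
    [0,0,-1.6],
    [0,0,-1.0],
    [0,0,0],
  ],
  roll=[0,0,0,0],
)

```text
time_s: 7.6
ee_pos: [0.4539, 0.3819, 0.203]
orientation: [[0.013, 1.0, -0.001], [1.0, -0.013, -0.001], [-0.001, -0.001, -1.0]]
wrist_force: [0.0, -0.3, -1.3]
gripper_width: 0.206
grasp_force: 39.4
```

step_arm(
  offset=[
    [0,0,-0.3],
    [0,0,-0.2],
    [0,0,0],
  ],
  roll=[0,0,0],
)

```text
time_s: 7.98
ee_pos: [0.4542, 0.3822, 0.1989]
orientation: [[0.013, 1.0, 0.0], [1.0, -0.013, 0.0], [0.0, 0.0, -1.0]]
wrist_force: [0.7, -0.1, -0.1]
gripper_width: 0.208
grasp_force: 39.4
```

step_arm(
  offset=[
    [0,0,-0.2],
    [0,0,-0.2],
    [0,0,0],
  ],
  roll=[0,0,0],
)

```text
time_s: 8.35
ee_pos: [0.454, 0.3821, 0.1944]
orientation: [[0.013, 1.0, -0.0], [1.0, -0.013, -0.0], [-0.0, -0.0, -1.0]]
wrist_force: [-0.2, -0.7, -0.6]
gripper_width: 0.205
grasp_force: 39.4
```

step_arm(
  offset=[
    [0,0,-0.15],
    [0,0,0],
  ],
  roll=[0,0],
)

```text
time_s: 8.6
ee_pos: [0.4541, 0.3821, 0.1931]
orientation: [[0.013, 1.0, -0.0], [1.0, -0.013, -0.0], [-0.0, -0.0, -1.0]]
wrist_force: [0.4, 0.3, -1.1]
gripper_width: 0.203
grasp_force: 39.4
```

step_arm(
  offset=[
    [0,0,-0.15],
    [0,0,0],
  ],
  roll=[0,0],
)

```text
time_s: 8.85
ee_pos: [0.4542, 0.3822, 0.1922]
orientation: [[0.013, 1.0, 0.001], [1.0, -0.013, 0.0], [0.0, 0.001, -1.0]]
wrist_force: [-0.6, 0.6, 1.2]
gripper_width: 0.204
grasp_force: 39.7
```

step_arm(
  offset=[
    [0,0,-0.1],
    [0,0,0],
  ],
  roll=[0,0],
)

```text
time_s: 9.1
ee_pos: [0.4542, 0.3823, 0.1921]
orientation: [[0.013, 1.0, 0.001], [1.0, -0.013, 0.0], [0.0, 0.001, -1.0]]
wrist_force: [-1.2, -1.1, 6.2]
gripper_width: 0.205
grasp_force: 40.3
```

step_arm(
  offset=[
    [0,0,0],
    [0,0,0],
    [0,0,0],
  ],
  roll=[0,0,0],
  fingers=0.5,
)

```text
time_s: 9.48
ee_pos: [0.4541, 0.3821, 0.1904]
orientation: [[0.013, 1.0, -0.0], [1.0, -0.013, -0.0], [-0.0, -0.0, -1.0]]
wrist_force: [0.0, -1.0, -0.3]
gripper_width: 0.499
grasp_force: 0.0
```

step_arm(
  offset=[
    [0,0,2],
    [0,0,4],
    [0,0,5],
    [0,-6,0],
    [0,-6,0],
  ],
  roll=[0,0,0,0,0],
)

```text
time_s: 10.1
ee_pos: [0.4541, 0.2614, 0.3017]
orientation: [[0.011, 1.0, 0.003], [1.0, -0.011, 0.001], [0.001, 0.003, -1.0]]
wrist_force: [0.4, -0.5, 0.8]
gripper_width: 0.5
grasp_force: 0.0
```

step_arm(
  offset=[
    [-1.5,-6,0],
    [-1.5,-6,0],
    [-2,-5,0],
    [-2,-5,0],
    [0,0,0],
  ],
  roll=[0,0,0,0,0],
)

```text
time_s: 10.72
ee_pos: [0.3831, 0.0398, 0.3007]
orientation: [[0.019, 1.0, 0.0], [1.0, -0.019, -0.001], [-0.001, 0.0, -1.0]]
wrist_force: [-0.4, 1.4, 1.1]
gripper_width: 0.499
grasp_force: 0.0
```

Run:
```python
from h import *
c={n:capture(n) for n in("scene","top")}
print(sense()["ee_pos"])
def both(t,nt,ns): return [(c[n],m) for n,q in(("top",nt),("scene",ns)) if (m:=region(n,t,q)) is not None]
def show(t,o,*a):
    for s in (o,)+tuple([x] for x in o if len(o)>1):
        p,i=fit(s,*a);print(t,len(s),p.round(4),round(i,3))
show("blue",both("tray_blue",(318,252),(221,188)),[.424,-.12,.215],(-.043,.043),.136,0,.04)
show("lid",both("lid",(120,237),(404,190))[:1],[.454,.382,1.55],(-.043,.043),.136,.004,.012)
for n,h,q,p in(("blue",112,(271,151),(.66,-.01,0)),("orange",13,(353,142),(.68,-.22,0))):
    m=cmask(c["top"]["img"],h,q);print(n,m.sum(),cv2.boundingRect(m.astype(np.uint8)))
    show("bar "+n,[(c["top"],m)],p,(0,.03),.136,0,.03); show("bar top only "+n,[(c["top"],m)],p,(0,.03),.136,.029,.03)
im=c["top"]["img"];cv2.imwrite("pics/bars.png",np.hstack([cv2.resize(im[80:290,80:280],(400,420)),cv2.resize(im[125:175,230:280],(400,420),interpolation=0)])[:,:,::-1])
cv2.imwrite("pics/bars.png",np.vstack([cv2.resize(im[190:290,80:200],(720,300)) [:, :, ::-1],cv2.resize(im[125:170,230:390],(720,203),interpolation=0)[:, :, ::-1]]))
```

```text
[0.38414886 0.04197507 0.30087808]
blue 2 [ 0.4244 -0.1207  0.2073] 0.963
blue 1 [ 0.4247 -0.1198  0.2134] 0.961
blue 1 [ 0.4239 -0.1215  0.2056] 0.973
lid 1 [0.4557 0.3867 1.575 ] 0.964
blue 661 (245, 144, 53, 13)
bar blue 1 [ 0.6658 -0.006   0.0023] 0.881
bar top only blue 1 [ 0.6624 -0.0062  0.0098] 0.946
orange 653 (326, 135, 54, 15)
bar orange 1 [ 0.6897 -0.218  -0.0126] 0.846
bar top only orange 1 [ 0.6877 -0.2173 -0.0023] 0.945
```

View pics/bars.png

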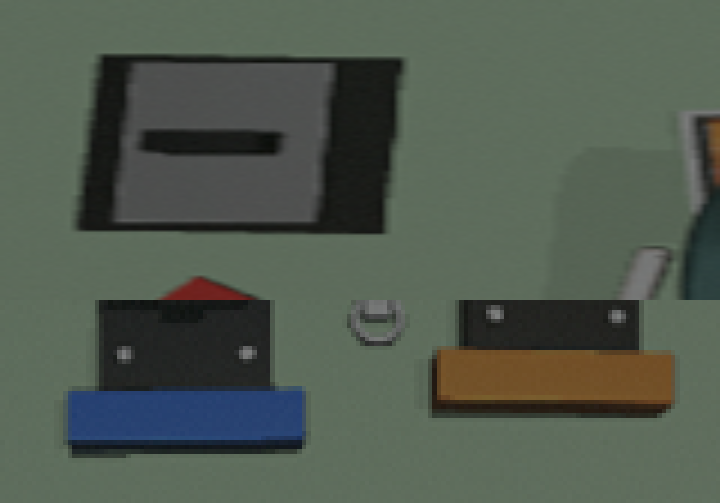

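```bash
cat > edge.py <<'E'
from h import *
def edgeline(c,P0,P1,z,span=.012,n=40,sgn=None):
    """refine line P0-P1 (xy, at height z): strongest gradient across within +-span; returns fitted line points (xy of both ends)"""
    g=c["img"].astype(np.float32); g=cv2.GaussianBlur(g,(0,0),.7)
    P0,P1=np.array(P0),np.array(P1);t=(P1-P0)/np.linalg.norm(P1-P0);nn=np.array([-t[1],t[0]])
    o=np.linspace(-span,span,97);U=np.linspace(.06,.94,n);L=[]
    for u in U:
        pts=np.array([proj(c,np.r_[P0+u*(P1-P0)+k*nn,z]) for k in o],np.float32)
        v=cv2.remap(g,pts[:,0].copy()[None],pts[:,1].copy()[None],cv2.INTER_CUBIC)[0]
        d=np.linalg.norm(np.gradient(v,axis=0),axis=1);i=d.argmax()
        w=slice(max(0,i-6),i+7);L.append((d[w]*o[w]).sum()/d[w].sum())
    L=np.array(L);k=np.ones(n,bool)
    for _ in range(4):
        f=np.polyfit(U[k],L[k],1);r=L-np.polyval(f,U);k=abs(r)<max(.0008,2*r[k].std())
    return P0+np.polyval(f,0)*nn,P1+np.polyval(f,1)*nn,r[k].std(),k.mean()
def rect(c,p,dx,dy,z,span=.008):
    "refit top-face rectangle by its four edges -> [x,y,yaw] of mid, widths"
    x,y,a=p;R=np.array([[np.cos(a),-np.sin(a)],[np.sin(a),np.cos(a)]]);out={}
    q=lambda u,v:R@[u,v]+[x,y]
    for nm,A,B in(("lo",(dx[0],-dy/2),(dx[0],dy/2)),("hi",(dx[1],-dy/2),(dx[1],dy/2)),("yl",(dx[0],-dy/2),(dx[1],-dy/2)),("yh",(dx[0],dy/2),(dx[1],dy/2))):
        e=edgeline(c,q(*A),q(*B),z,span); m=(e[0]+e[1])/2; d=e[1]-e[0]
        out[nm]=(m.round(4).tolist(),round(float(np.arctan2(-d[0],d[1]) if nm in("lo","hi") else np.arctan2(d[1],d[0])),4),round(e[2]*1e3,2),round(e[3],2))
    return out
E
python3 - <<'E'
from edge import *
c={n:capture(n) for n in("scene","top")}
for t,p,dx,z in(("bar blue",(.663,-.006,.005),(0,.03),.03),("bar orange",(.688,-.218,0),(0,.03),.03),("blue tray",(.4243,-.1205,.21),(-.043,.043),.04),("pad",(.4533,.3816,-.02),(-.065,.065) if 0 else (-.075,.075),.004),("lid",(.4557,.3857,1.575),(-.043,.043),.012)):
    for n in c:
        print(t,n); [print("   ",k,v) for k,v in rect(c[n],p,dx,.13 if t=="pad" else .136,z).items()]
E
```

```text
bar blue scene
    lo ([0.665, -0.006], 0.0187, np.float64(0.69), np.float64(1.0))
    hi ([0.6953, -0.0058], 0.0187, np.float64(0.71), np.float64(0.98))
    yl ([0.6783, -0.0742], 0.0501, np.float64(0.71), np.float64(0.95))
    yh ([0.6777, 0.0611], 0.0436, np.float64(0.73), np.float64(1.0))
bar blue top
    lo ([0.6566, -0.006], 0.0184, np.float64(0.81), np.float64(0.85))
    hi ([0.6934, -0.0058], 0.0287, np.float64(0.63), np.float64(0.88))
    yl ([0.6783, -0.0731], 0.0058, np.float64(0.2), np.float64(1.0))
    yh ([0.6777, 0.0628], 0.0189, np.float64(0.23), np.float64(0.88))
bar orange scene
    lo ([0.6895, -0.218], -0.0202, np.float64(0.46), np.float64(0.92))
    hi ([0.7198, -0.218], -0.0194, np.float64(0.65), np.float64(0.9))
    yl ([0.703, -0.2854], -0.0183, np.float64(0.49), np.float64(0.92))
    yh ([0.703, -0.1481], 0.1524, np.float64(0.57), np.float64(0.98))
bar orange top
    lo ([0.6806, -0.218], 0.0035, np.float64(0.06), np.float64(0.85))
    hi ([0.7176, -0.218], 0.0028, np.float64(0.23), np.float64(0.88))
    yl ([0.703, -0.2844], -0.0181, np.float64(0.19), np.flo
[... 1115 characters left out ...]
yl ([0.452, 0.3149], -0.0193, np.float64(0.69), np.float64(0.98))
    yh ([0.4546, 0.445], -0.0164, np.float64(0.66), np.float64(0.95))
lid scene
    lo ([0.4559, 0.3405], 1.559, np.float64(0.8), np.float64(1.0))
    hi ([0.4555, 0.4265], 1.5507, np.float64(0.71), np.float64(0.9))
    yl ([0.5234, 0.386], 1.5713, np.float64(0.4), np.float64(0.78))
    yh ([0.3854, 0.3854], 1.4884, np.float64(1.44), np.float64(1.0))
lid top
    lo ([0.4559, 0.3415], 1.5577, np.float64(0.75), np.float64(1.0))
    hi ([0.4555, 0.4276], 1.564, np.float64(0.45), np.float64(0.82))
    yl ([0.5263, 0.386], 1.4901, np.float64(2.07), np.float64(1.0))
    yh ([0.384, 0.3854], 1.675, np.float64(1.57), np.float64(0.98))
```

The lid is about 1 mm off the pad's middle in x and 4 mm in y, and lies flat, which is good enough. In the picture the blue bar is near pixel (271,151) and the orange near (353,142). Next I grip the near long wall of the blue tray.

step_arm(
  offset=[
    [0,-4.3,0],
    [0,-4.3,0],
    [0,-4.3,-3],
    [0,-4.2,-3],
    [0,0,0],
  ],
  roll=[0.058,0.058,0.058,0.058,0],
)

```text
time_s: 11.75
ee_pos: [0.3835, -0.1299, 0.2382]
orientation: [[-0.214, 0.977, -0.005], [0.977, 0.214, 0.002], [0.003, -0.005, -1.0]]
wrist_force: [0.8, -0.3, 0.9]
gripper_width: 0.498
grasp_force: 0.0
```

Run:
```python
from h import *
s=sense();R=s["orientation"];print(s["ee_pos"].round(4),np.arctan2(R[1,1],R[0,1]))
```

```text
[ 0.3835 -0.1299  0.2382] 0.21573416490423156
```

step_arm(
  offset=[
    [0.1,0.1,-2.5],
    [0,0,-2.2],
    [0,0,-0.7],
    [0,0,0],
  ],
  roll=[0,0,0,0],
)

```text
time_s: 12.25
ee_pos: [0.3855, -0.1272, 0.1871]
orientation: [[-0.218, 0.976, 0.0], [0.976, 0.218, 0.0], [0.0, 0.0, -1.0]]
wrist_force: [-0.1, 0.5, 0.2]
gripper_width: 0.504
grasp_force: 0.0
```

step_arm(
  offset=[
    [0,0,0],
    [0,0,0],
    [0,0,0],
    [0,0,0],
    [0,0,0],
  ],
  roll=[0,0,0,0,0],
  fingers=0.0,
  squeeze=40,
)

```text
time_s: 12.88
ee_pos: [0.3855, -0.1281, 0.1878]
orientation: [[-0.217, 0.976, 0.002], [0.976, 0.217, -0.001], [-0.001, 0.001, -1.0]]
wrist_force: [-1.8, 0.8, 5.8]
gripper_width: 0.052
grasp_force: 41.8
```

step_arm(
  offset=[
    [1.0,0.6,0],
    [2.1,1.4,0],
    [2.1,1.4,0],
    [2.1,1.4,0],
    [2.1,1.4,0],
  ],
  roll=[-0.02,-0.02,-0.02,-0.02,-0.02],
)

```text
time_s: 13.5
ee_pos: [0.4797, -0.0662, 0.1878]
orientation: [[-0.118, 0.993, -0.001], [0.993, 0.118, -0.002], [-0.002, -0.001, -1.0]]
wrist_force: [-4.5, -2.8, 8.5]
gripper_width: 0.051
grasp_force: 42.3
```

step_arm(
  offset=[
    [2.1,1.4,0],
    [2.1,1.4,0],
    [2.1,1.4,0],
    [2.0,1.4,0],
    [0.6,0.3,0],
  ],
  roll=[-0.02,-0.02,-0.02,-0.02,-0.02],
)

```text
time_s: 14.12
ee_pos: [0.5686, -0.0066, 0.1878]
orientation: [[-0.019, 1.0, -0.001], [1.0, 0.019, -0.001], [-0.001, -0.001, -1.0]]
wrist_force: [-6.3, -2.0, 10.7]
gripper_width: 0.049
grasp_force: 42.6
```

Run:
```python
from edge import *
c={n:capture(n) for n in("scene","top")}
s=sense();R=s["orientation"];print(s["ee_pos"].round(4),np.arctan2(R[1,1],R[0,1]),s["wrist_force"].round(1),s["grasp_force"])
m=region("scene","tray_blue",proj(c["scene"],[.606,-.007,.02]))
a=s["ee_pos"]; p=(a[0]+.0405,a[1],.018)
if m is not None: print(fit([(c["scene"],m)],p,(-.043,.043),.136,0,.04))
for n in c:
    print(n);[print("   ",k,v) for k,v in rect(c[n],p,(-.043,.043),.136,.04).items()]
im=c["scene"]["img"];cv2.imwrite("pics/b1.png",cv2.resize(im[170:340,130:420],(800,470))[:,:,::-1])
```

```text
[ 0.5688 -0.0066  0.1878] 0.019115709029128635 [-1.4  0.7  6.1] 41.94753170013428
(array([ 0.60302602, -0.00662589,  0.01095926]), np.float64(0.8834488996080796))
scene
    lo ([0.5669, -0.0074], 0.0457, np.float64(4.71), np.float64(1.0))
    hi ([0.649, -0.0059], 0.0112, np.float64(3.2), np.float64(1.0))
    yl ([0.6104, -0.0706], 0.0297, np.float64(0.29), np.float64(0.88))
    yh ([0.6081, 0.057], -0.1238, np.float64(4.26), np.float64(1.0))
top
    lo ([0.5718, -0.0073], -0.0074, np.float64(1.55), np.float64(0.78))
    hi ([0.6507, -0.0059], 0.1594, np.float64(3.29), np.float64(0.88))
    yl ([0.6106, -0.0789], 0.1891, np.float64(4.21), np.float64(1.0))
    yh ([0.608, 0.0612], -0.184, np.float64(1.46), np.float64(0.85))
```

View pics/b1.png

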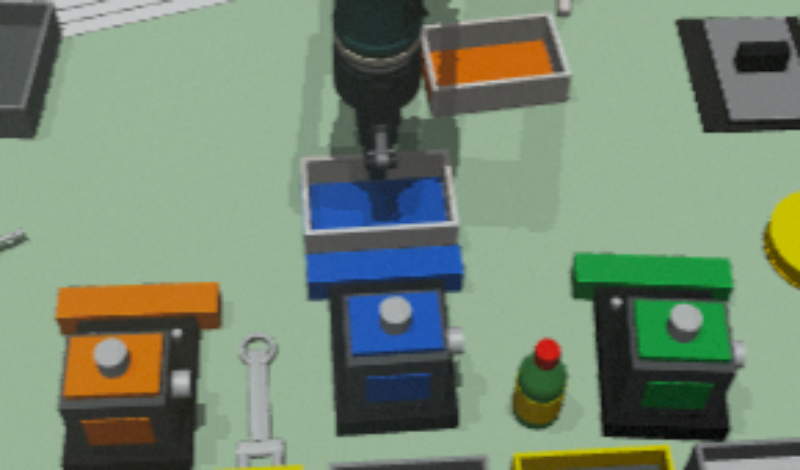

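The blue tray is just short of the blue bar, square, with its ends roughly in line (crop rim 305–457, bar 309–462). Easing it in.

step_arm(
  offset=[
    [0.6,0.05,0],
    [0.4,0.05,0],
    [0.2,0,0],
    [0,0,0],
  ],
  roll=[0,0,0,0],
)

```text
time_s: 14.78
ee_pos: [0.5797, -0.0061, 0.1878]
orientation: [[-0.019, 1.0, -0.001], [1.0, 0.019, -0.0], [-0.0, -0.001, -1.0]]
wrist_force: [-4.4, -0.4, 8.9]
gripper_width: 0.048
grasp_force: 42.3
```

step_arm(
  offset=[
    [0.15,0,0],
    [0.1,0,0],
    [0,0,0],
  ],
  roll=[0,0,0],
)

```text
time_s: 15.15
ee_pos: [0.5814, -0.0061, 0.1878]
orientation: [[-0.019, 1.0, -0.004], [1.0, 0.019, -0.0], [-0.0, -0.004, -1.0]]
wrist_force: [-8.6, 0.5, 10.9]
gripper_width: 0.044
grasp_force: 42.6
```

step_arm(
  offset=[
    [0.1,0,0],
    [0.1,0,0],
    [0,0,0],
  ],
  roll=[0,0,0],
)

```text
time_s: 15.52
ee_pos: [0.5823, -0.006, 0.1878]
orientation: [[-0.019, 1.0, -0.009], [1.0, 0.019, 0.0], [0.0, -0.009, -1.0]]
wrist_force: [-13.4, 0.8, 14.6]
gripper_width: 0.051
grasp_force: 43.3
```

step_arm(
  offset=[
    [0,0,0],
    [0,0,0],
    [0,0,0],
  ],
  roll=[0,0,0],
  fingers=0.4,
)

```text
time_s: 15.9
ee_pos: [0.5847, -0.0059, 0.1862]
orientation: [[-0.019, 1.0, -0.0], [1.0, 0.019, 0.0], [0.0, -0.0, -1.0]]
wrist_force: [-0.2, 0.1, -0.0]
gripper_width: 0.397
grasp_force: 0.0
```

step_arm(
  offset=[
    [0,0,3],
    [0,0,4],
    [-5,2,3],
    [-5,2,0],
    [-5,2,0],
  ],
  roll=[0,0,0,0,0],
)

```text
time_s: 16.52
ee_pos: [0.4334, 0.0546, 0.2872]
orientation: [[-0.019, 1.0, 0.001], [1.0, 0.019, 0.0], [0.0, 0.001, -1.0]]
wrist_force: [-0.3, 0.4, 0.4]
gripper_width: 0.401
grasp_force: 0.0
```

Run:
```python
from edge import *
c={n:capture(n) for n in("scene","top")}
print(sense()["ee_pos"].round(4))
for t,p,dx,z in(("bar",(.665,-.006,.018),(0,.03),.03),("tray",(.621,-.007,.018),(-.043,.043),.04)):
  for n in c:
    print(t,n);[print("   ",k,v) for k,v in rect(c[n],p,dx,.136,z,.006).items()]
im=c["scene"]["img"];im2=c["top"]["img"];cv2.imwrite("pics/b2.png",np.vstack([cv2.resize(im[205:285,215:325],(550,400),interpolation=2),cv2.resize(im2[135:195,235:305],(550,390)[:1]+(200,))])[:,:,::-1])
```

```text
[0.4303 0.0555 0.2851]
bar scene
    lo ([0.6594, -0.0061], 0.0178, np.float64(0.09), np.float64(0.98))
    hi ([0.6953, -0.0055], 0.0189, np.float64(0.71), np.float64(0.98))
    yl ([0.6812, -0.0749], 0.0577, np.float64(0.93), np.float64(1.0))
    yh ([0.6788, 0.0613], 0.04, np.float64(0.74), np.float64(0.98))
bar top
    lo ([0.6608, -0.0061], 0.0112, np.float64(0.46), np.float64(1.0))
    hi ([0.6935, -0.0055], 0.022, np.float64(0.55), np.float64(0.9))
    yl ([0.6812, -0.0731], 0.0079, np.float64(0.28), np.float64(0.98))
    yh ([0.6788, 0.0622], 0.0318, np.float64(1.08), np.float64(1.0))
tray scene
    lo ([0.5834, -0.0077], 0.0195, np.float64(0.28), np.float64(0.98))
    hi ([0.6617, -0.0063], 0.0149, np.float64(3.18), np.float64(1.0))
    yl ([0.6221, -0.0703], 0.0194, np.float64(0.55), np.float64(1.0))
    yh ([0.6199, 0.0557], 0.0176, np.float64(0.32), np.float64(0.95))
tray top
    lo ([0.5779, -0.0078], 0.0327, np.float64(0.42), np.float64(0.85))
    hi ([0.6587, -0.0063], 0.0137, np.float64(0.26), np.float64(1.0))
    yl ([0.6221, -0.0699], 0.008, np.float64(0.17), np.float64(1.0))
    yh ([0.6199, 0.0564], 0.012, np.float64(0.21), np.float64(0.98))
```

View pics/b2.png

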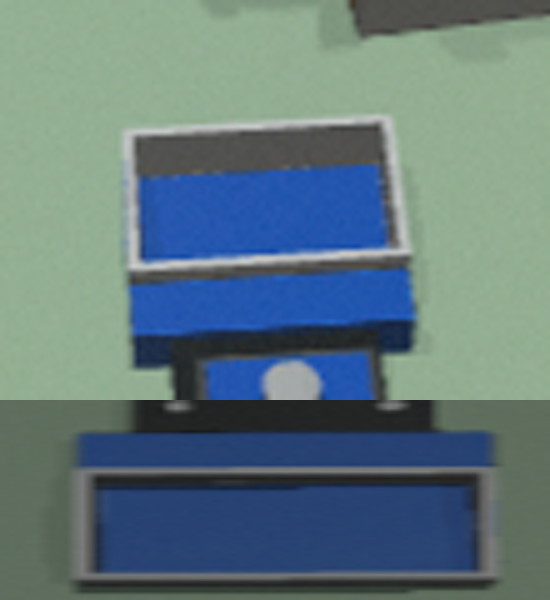

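The blue tray sits square and snug on the blue bar (bar yaw 0.018, tray 0.018), with its ends in line to within about 0.6 mm. Now the orange tray.

step_arm(
  offset=[
    [-1.3,2.9,-2.2],
    [-1.3,2.8,-2.2],
    [0,0,0],
  ],
  roll=[0.038,0.038,0],
)

```text
time_s: 17.0
ee_pos: [0.4078, 0.112, 0.2409]
orientation: [[-0.097, 0.995, -0.004], [0.995, 0.097, -0.001], [-0.0, -0.004, -1.0]]
wrist_force: [-0.3, -0.3, 0.6]
gripper_width: 0.398
grasp_force: 0.0
```

Run:
```python
from edge import *
c={n:capture(n) for n in("scene","top")}
s=sense();R=s["orientation"];print(s["ee_pos"].round(4),np.arctan2(R[1,1],R[0,1]))
for n in c:
    print(n);[print("   ",k,v) for k,v in rect(c[n],(.4445,.1165,.095),(-.043,.043),.136,.04,.007).items()]
```

```text
[0.4094 0.111  0.2431] 0.09525602302303414
scene
    lo ([0.4058, 0.1128], 0.1197, np.float64(2.24), np.float64(0.9))
    hi ([0.4837, 0.1202], 0.0969, np.float64(3.42), np.float64(1.0))
    yl ([0.451, 0.0485], -0.0214, np.float64(1.97), np.float64(0.95))
    yh ([0.4387, 0.1778], 0.0975, np.float64(0.23), np.float64(0.88))
top
    lo ([0.399, 0.1122], 0.1449, np.float64(1.62), np.float64(0.75))
    hi ([0.482, 0.1201], 0.0967, np.float64(0.52), np.float64(0.98))
    yl ([0.4507, 0.0516], 0.0631, np.float64(2.49), np.float64(1.0))
    yh ([0.4385, 0.1795], 0.0614, np.float64(1.43), np.float64(0.75))
```

step_arm(
  offset=[
    [-0.4,0.1,-2.5],
    [0,0,-2.2],
    [0,0,-0.7],
    [0,0,0],
  ],
  roll=[0,0,0,0],
)

```text
time_s: 17.6
ee_pos: [0.4054, 0.1117, 0.1892]
orientation: [[-0.094, 0.996, 0.001], [0.996, 0.094, -0.0], [-0.0, 0.001, -1.0]]
wrist_force: [-0.4, -0.4, 0.8]
gripper_width: 0.399
grasp_force: 0.0
```

step_arm(
  offset=[
    [0,0,0],
    [0,0,0],
    [0,0,0],
    [0,0,0],
    [0,0,0],
  ],
  roll=[0,0,0,0,0],
  fingers=0.0,
  squeeze=40,
)

```text
time_s: 18.23
ee_pos: [0.4052, 0.1122, 0.1899]
orientation: [[-0.095, 0.995, 0.003], [0.995, 0.095, -0.0], [-0.0, 0.002, -1.0]]
wrist_force: [-0.9, -0.7, 4.9]
gripper_width: 0.049
grasp_force: 41.1
```

Run:
```python
from edge import *
s=sense();R=s["orientation"];print(s["ee_pos"].round(4),np.arctan2(R[1,1],R[0,1]),s["wrist_force"].round(1),s["moment"].round(2))
```

```text
[0.4052 0.1122 0.1899] 0.09517018884470302 [-0.9 -0.7  4.9] [-0.11  0.1  -0.02]
```

step_arm(
  offset=[
    [0,-1.5,0],
    [0,-3,0],
    [0,-3,0],
    [0,-3,0],
    [0,-3,0],
  ],
  roll=[-0.0115,-0.0115,-0.0115,-0.0115,-0.0115],
)

```text
time_s: 18.85
ee_pos: [0.4051, -0.0236, 0.1899]
orientation: [[-0.037, 0.999, 0.003], [0.999, 0.037, 0.002], [0.002, 0.003, -1.0]]
wrist_force: [0.8, 4.5, 6.5]
gripper_width: 0.048
grasp_force: 41.3
```

step_arm(
  offset=[
    [0,-3,0],
    [0,-3,0],
    [0,-3,0],
    [1.5,-3,0],
    [2.5,-3,0],
  ],
  roll=[-0.0115,-0.0115,-0.0115,-0.0115,-0.0115],
)

```text
time_s: 19.48
ee_pos: [0.4443, -0.1737, 0.1899]
orientation: [[0.021, 1.0, -0.001], [1.0, -0.021, 0.002], [0.002, -0.001, -1.0]]
wrist_force: [-4.2, 5.9, 13.8]
gripper_width: 0.05
grasp_force: 42.5
```

step_arm(
  offset=[
    [3,-1.5,0],
    [3,-1.5,0],
    [3,-1.1,0],
    [3,0,0],
    [2,0,0],
  ],
  roll=[0,0,0,0,0],
)

```text
time_s: 20.1
ee_pos: [0.5848, -0.2151, 0.19]
orientation: [[0.021, 1.0, -0.002], [1.0, -0.021, -0.001], [-0.001, -0.002, -1.0]]
wrist_force: [-6.4, -0.2, 9.9]
gripper_width: 0.047
grasp_force: 41.9
```

Run:
```python
from edge import *
c={n:capture(n) for n in("scene","top")}
s=sense();R=s["orientation"];a=s["ee_pos"];print(a.round(4),np.arctan2(R[1,1],R[0,1]),s["wrist_force"].round(1))
p=(a[0]+.0405,a[1]-.0008,-.02)
for n in c:
    print(n);[print("   ",k,v) for k,v in rect(c[n],p,(-.038,.038),.126,.04,.004).items()]
im=c["scene"]["img"];cv2.imwrite("pics/o1.png",cv2.resize(im[190:320,110:330],(800,473))[:,:,::-1])
```

```text
[ 0.5863 -0.2148  0.19  ] -0.019796488584359128 [3.7 0.1 4.4]
scene
    lo ([0.5884, -0.2148], 0.0039, np.float64(2.17), np.float64(1.0))
    hi ([0.6644, -0.2164], -0.0292, np.float64(3.29), np.float64(1.0))
    yl ([0.6256, -0.2797], -0.0112, np.float64(0.63), np.float64(1.0))
    yh ([0.6281, -0.1509], 0.0573, np.float64(2.27), np.float64(1.0))
top
    lo ([0.5891, -0.2149], -0.0155, np.float64(2.55), np.float64(1.0))
    hi ([0.6655, -0.2164], -0.0436, np.float64(1.99), np.float64(1.0))
    yl ([0.6256, -0.2791], -0.0091, np.float64(2.23), np.float64(1.0))
    yh ([0.6282, -0.1492], -0.0428, np.float64(0.43), np.float64(0.78))
```

View pics/o1.png

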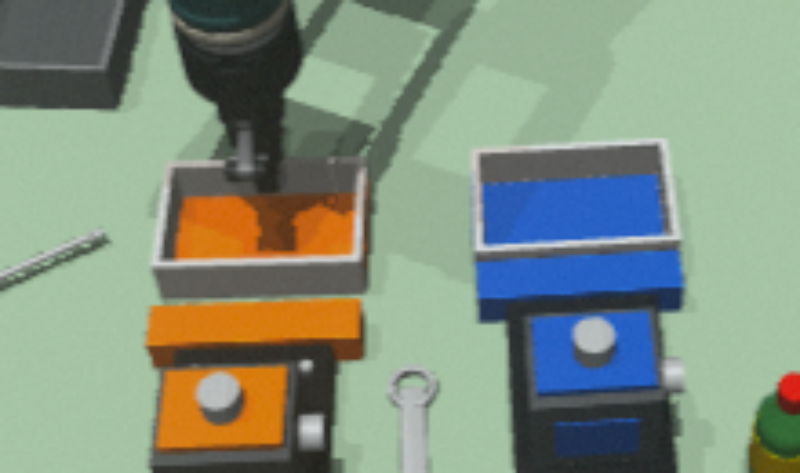

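The orange tray is about 20 mm short of the orange bar, parallel to it (crop rim 153–367, bar 149–361). Pushing in gently.

step_arm(
  offset=[
    [0.7,0,0],
    [0.6,-0.05,0],
    [0.4,0,0],
    [0.2,0,0],
    [0,0,0],
  ],
  roll=[0,0,0,0,0],
)

```text
time_s: 20.82
ee_pos: [0.6026, -0.2152, 0.19]
orientation: [[0.02, 1.0, -0.002], [1.0, -0.02, -0.001], [-0.001, -0.002, -1.0]]
wrist_force: [-4.3, -0.5, 8.4]
gripper_width: 0.051
grasp_force: 41.7
```

step_arm(
  offset=[
    [0.1,0,0],
    [0.1,0,0],
    [0,0,0],
  ],
  roll=[0,0,0],
)

```text
time_s: 21.2
ee_pos: [0.6044, -0.2152, 0.19]
orientation: [[0.021, 1.0, -0.002], [1.0, -0.021, -0.001], [-0.001, -0.002, -1.0]]
wrist_force: [-4.3, 0.0, 8.7]
gripper_width: 0.052
grasp_force: 41.7
```

step_arm(
  offset=[
    [0.15,0,0],
    [0.1,0,0],
    [0,0,0],
  ],
  roll=[0,0,0],
)

```text
time_s: 21.58
ee_pos: [0.6059, -0.2154, 0.19]
orientation: [[0.02, 1.0, -0.006], [1.0, -0.02, -0.001], [-0.001, -0.006, -1.0]]
wrist_force: [-9.3, 0.3, 11.3]
gripper_width: 0.045
grasp_force: 42.1
```

step_arm(
  offset=[
    [0.1,0,0],
    [0,0,0],
  ],
  roll=[0,0],
)

```text
time_s: 21.82
ee_pos: [0.6064, -0.2155, 0.19]
orientation: [[0.02, 1.0, -0.008], [1.0, -0.02, -0.001], [-0.001, -0.008, -1.0]]
wrist_force: [-11.6, -0.6, 11.5]
gripper_width: 0.049
grasp_force: 42.4
```

Contact. I push slightly more, release and back off, then check.

step_arm(
  offset=[
    [0.05,0,0],
    [0,0,0],
  ],
  roll=[0,0],
)

```text
time_s: 22.08
ee_pos: [0.6066, -0.2156, 0.19]
orientation: [[0.02, 1.0, -0.009], [1.0, -0.02, -0.001], [-0.001, -0.009, -1.0]]
wrist_force: [-13.4, 0.0, 13.1]
gripper_width: 0.046
grasp_force: 42.5
```

step_arm(
  offset=[
    [0,0,0],
    [0,0,0],
    [0,0,0],
  ],
  roll=[0,0,0],
  fingers=0.4,
)

```text
time_s: 22.45
ee_pos: [0.6094, -0.2143, 0.188]
orientation: [[0.02, 1.0, -0.001], [1.0, -0.02, 0.001], [0.001, -0.001, -1.0]]
wrist_force: [-0.3, -0.2, 0.1]
gripper_width: 0.405
grasp_force: 0.0
```

step_arm(
  offset=[
    [0,0,3],
    [0,0,4],
    [-5,0,3],
    [-5,0,2],
    [-5,0,0],
  ],
  roll=[0,0,0,0,0],
)

```text
time_s: 23.08
ee_pos: [0.4589, -0.2145, 0.311]
orientation: [[0.019, 1.0, 0.004], [1.0, -0.019, -0.003], [-0.003, 0.004, -1.0]]
wrist_force: [0.1, -0.5, 0.1]
gripper_width: 0.403
grasp_force: 0.0
```

step_arm(
  offset=[
    [-5,0,2],
    [-4,0,2],
    [0,0,0],
  ],
  roll=[0,0,0],
)

```text
time_s: 23.45
ee_pos: [0.3683, -0.2144, 0.3507]
orientation: [[0.022, 1.0, 0.004], [1.0, -0.022, -0.003], [-0.003, 0.004, -1.0]]
wrist_force: [1.0, 0.2, -0.7]
gripper_width: 0.4
grasp_force: 0.0
```

Run:
```python
from edge import *
c={n:capture(n) for n in("scene","top")}
print(sense()["ee_pos"].round(4))
for t,p,dx,dy,z in(("bar",(.6885,-.216,-.0195),(0,.03),.136,.03),("tray",(.6455,-.216,-.0195),(-.038,.038),.126,.04),("blue",(.621,-.007,.018),(-.038,.038),.126,.04)):
  for n in c:
    print(t,n);[print("   ",k,v) for k,v in rect(c[n],p,dx,dy,z,.005).items()]
im=c["scene"]["img"];im2=c["top"]["img"];cv2.imwrite("pics/o2.png",np.vstack([cv2.resize(im[205:285,130:330],(800,320),interpolation=2),cv2.resize(im2[125:195,235:390],(800,270))])[:,:,::-1])
```

```text
[ 0.3697 -0.2144  0.3489]
bar scene
    lo ([0.6841, -0.2159], -0.0284, np.float64(0.31), np.float64(0.75))
    hi ([0.7198, -0.2166], -0.0188, np.float64(0.58), np.float64(0.85))
    yl ([0.7021, -0.2856], -0.0177, np.float64(0.6), np.float64(1.0))
    yh ([0.7049, -0.1458], -0.1092, np.float64(0.58), np.float64(1.0))
bar top
    lo ([0.6853, -0.2159], -0.0116, np.float64(0.71), np.float64(0.98))
    hi ([0.7174, -0.2166], 0.0076, np.float64(0.1), np.float64(0.85))
    yl ([0.7022, -0.2844], -0.0247, np.float64(0.12), np.float64(0.95))
    yh ([0.7049, -0.1452], -0.0247, np.float64(0.16), np.float64(0.8))
tray scene
    lo ([0.6084, -0.2153], -0.0099, np.float64(0.68), np.float64(1.0))
    hi ([0.6849, -0.2168], -0.0178, np.float64(2.3), np.float64(1.0))
    yl ([0.6443, -0.2799], -0.016, np.float64(0.64), np.float64(1.0))
    yh ([0.6468, -0.1506], 0.1027, np.float64(1.45), np.float64(0.92))
tray top
    lo ([0.6029, -0.2152], -0.0181, np.float64(0.22), np.float64(1.0))
    hi ([0.6829, -0.2167], -0.0119, np.float64(0.69), np.float64(1.0))
    yl ([0.6443, -0.2783], -0.0156, np.float64(0.05), np.float64(1.0))
    yh ([0.6468, -0.1485], -0.0127, np.float64(0.18), np.float64(0.95))
blue scene
    lo ([0.5837, -0.0077], 0.0161, np.float64(0.58), np.float64(1.0))
    hi ([0.6602, -0.0063], 0.0214, np.float64(2.18), np.float64(1.0))
    yl ([0.6221, -0.07], 0.0137, np.float64(0.64), np.float64(1.0))
    yh ([0.6199, 0.0554], 0.0261, np.float64(0.65), np.float64(1.0))
blue top
    lo ([0.5785, -0.0078], 0.0188, np.float64(0.22), np.float64(1.0))
    hi ([0.6584, -0.0063], 0.0089, np.float64(0.06), np.float64(1.0))
    yl ([0.6221, -0.0699], 0.0033, np.float64(0.06), np.float64(1.0))
    yh ([0.6199, 0.0564], 0.0144, np.float64(0.06), np.float64(1.0))
```

View pics/o2.png

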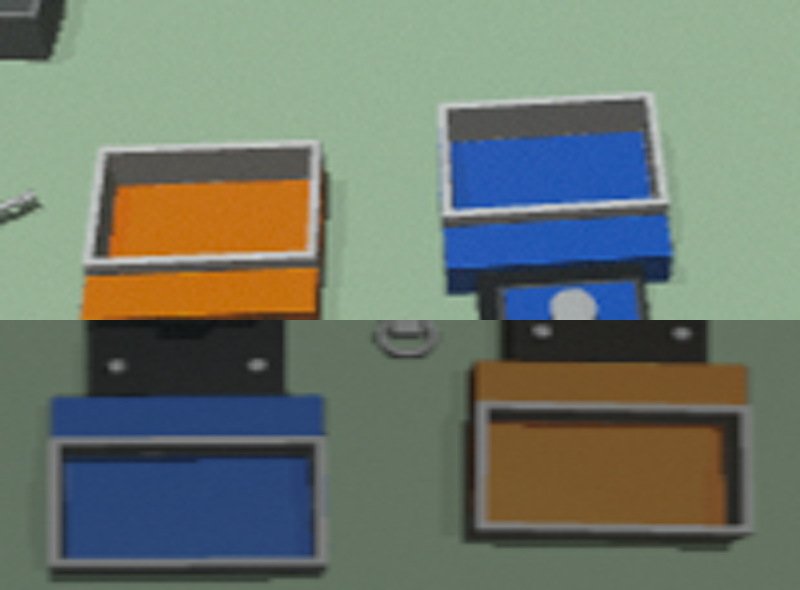

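Both trays are square and snug on their own bars. In the lower view the orange rim spans 475–751 against its bar at 474–748, and the blue rim 50–326 against 50–323. The ends line up to under 1 mm after parallax, so I'm handing in.

```bash
python3 -c "
from plant import *
print(hand_in())"
```

```text
the job is handed in; nothing more can be done
None
```

The job is handed in at about 23.6 s: the lid lies flat on the pad about 4 mm off its middle, and both trays sit square and snug on their own stations' bars, ends in line to under 1 mm.

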